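Pack the bookbinding kit into its desk caddy

TASK

Put the scattered bookbinding kit back into the dark wooden desk caddy, each thing resting down on the felt in the middle of the recess made for it: the eraser in the larger oblong recess and the pencil sharpener in the smaller one, both lengthwise along their recesses, the thread reel standing upright in the round recess, and the folding bone flat along the long recess. The plain steel block and the pencil do not belong to the kit: leave them where they lie.

Things in the scene. Friction and masses are not known exactly. Their poses are not given: they have to be found in the camera images.
- rubber: to be packed: the eraser, a white block in a blue card sleeve, 21 x 45 x 12 mm high (long along its y). Origin at the centre of its underside, z up
- pencil_sharpener: to be packed: the small steel pencil sharpener, a block 15 x 25 x 11 mm high (long along its y) with a round black spot (the blade screw) on top. Origin at the centre of its underside, z up
- reel: to be packed: the wooden reel of red thread standing on end, 40 mm high, round end flanges of 28 mm diameter (each about 8 mm thick), thinner between them. Origin at the centre of its underside, z along its axis, up
- bone: to be packed: the folding bone, a flat pale wooden paper-burnishing tool with rounded tapering ends, 169 mm long (along its x), 22 mm wide (y) at the middle, 9 mm thick, lying flat. Origin at the centre of its underside, z up
- steel_block: not part of the kit: a plain steel block, 30 (x) x 22 (y) x 18 mm high, bigger than the sharpener and without a black spot. To be left where it lies. Origin at the centre of its underside
- pencil: not part of the kit: the thin pencil nearest the robot (others lie at the far left edge), with a sharpened end, 9 mm thick, 170 mm long (along its y), much narrower than the folding bone. To be left where it lies. Origin at the middle of its length, on its underside
- recess_eraser: caddy insert (72 x 64 mm) with the larger oblong recess, 61 (x) x 37 mm (y), for the eraser, length along x. Fixed. Felt floor 8 mm above the table, light wood rim 3 mm above the felt. Origin at the recess's middle, 2 mm below the felt, z up. All four inserts lie parallel in one dark wooden caddy, 134 (x) x 208 mm (y), rim 11.5 mm above the table
- recess_sharpener: caddy insert (72 x 64 mm) with the smaller oblong recess, 41 (x) x 31 mm (y), for the pencil sharpener, length along x. Fixed; heights, frame and origin as for recess_eraser. The three 72 x 64 mm inserts lie side by side along y, 66 mm apart, in any order, in the row nearer the robot
- recess_reel: caddy insert (72 x 64 mm) with the round recess, 44 mm across, where the reel stands upright. Fixed; heights, frame and origin as for recess_eraser
- recess_bone: long caddy insert (50 x 198 mm) in the row farther from the robot, 63 mm in x from the other row, with the long recess, 38 (x) x 185 mm (y), for the folding bone, length along y. Its side rims are cut away over the middle 70 mm for the fingers. Fixed; heights, frame and origin as for recess_eraser

How it is judged:
At the end, for the whole second after the job is handed in: Eraser, sharpener, reel and bone each rest on the felt of their own recess (2 mm), within 11 mm of its middle, level or upright within 0.1 rad; lengthwise within 0.22 rad (eraser), 0.4 (sharpener), 0.12 (bone). Steel block and pencil within 20 mm of where they lay (horizontal distance between rubber and recess_eraser below 0.011 m and z of rubber in the frame of recess_eraser between -0.001 and 0.004 m and angle between each of rubber, pencil_sharpener, reel, bone's own z axis and vertical below 0.1 rad and linear speed of each of rubber, pencil_sharpener, reel, bone below 0.02 m/s and angle between the y axis of rubber and the x axis of recess_eraser, either way round below 0.22 rad and horizontal distance between pencil_sharpener and recess_sharpener below 0.011 m and z of pencil_sharpener in the frame of recess_sharpener between -0.001 and 0.004 m and angle between the y axis of pencil_sharpener and the x axis of recess_sharpener, either way round below 0.4 rad and horizontal distance between reel and recess_reel below 0.011 m and z of reel in the frame of recess_reel between -0.001 and 0.004 m and horizontal distance between bone and recess_bone below 0.011 m and z of bone in the frame of recess_bone between -0.001 and 0.004 m and angle between the x axis of bone and the y axis of recess_bone, either way round below 0.12 rad and distance of each of steel_block, pencil from where it was at the start of the episode below 0.02 m); the robot touches nothing.
It fails at once if the steel block is moved from where it lay by more than 20 mm (distance of steel_block from where it was at the start of the episode above 0.02 m).
It fails at once if the pencil is moved from where it lay by more than 20 mm (distance of pencil from where it was at the start of the episode above 0.02 m).
It also fails if it takes over 104 s, if anything falls off the work surface, if the arm or the gripper's body presses on something with over 40 N, if the wrist force passes 120 N, or if a joint passes its speed limit or range.

ROBOT

A 6-joint arm with a two-finger parallel gripper is mounted at the origin on a cart in front of the work surface, level with it; the furniture and walls round the work are solid. World frame = base frame: x ahead of the robot, y to its left, z up, the work surface at z = 0. Lengths are in m, angles in rad, forces in N, time in s.
With the tool pointing down it reaches from about 0.275 to 1 m from the base axis. Payload 8.4 kg.
Tool frame: the origin (TCP) lies midway between the tips of the shut fingers; the grasp point (between the pads) lies 19 mm behind it; z points along the fingers, y is the line along which they close (so a half turn about z gives the same grasp; the last joint's range is limited). The gripper opens to 85 mm and grips with 20 to 120 N. Pads are 22 mm wide; open, the fingers measure 114 mm over their backs; the gripper's body (76 mm by 85 mm) begins 54 mm behind the grasp point. The pads swing forward as they close: fully open they stand 13 mm farther back than shut.
Start: joints at [-1.272, 0.353, 1.633, -0, 1.155, -0.002], TCP at [0.185, -0.597, 0.231] pointing down, gripper open.
Joint ranges: [-2.63, 2.63], [-0.92, 2.1], [0.06, 2.66], [-1.3, 4.44], [0, 2.69], [-3.02, 3.02]. Speed limits (rad/s): [2.22, 2.22, 2.79, 3.14, 3.14, 3.14].

INTERFACE

Orientations are given as a rotation vector (axis times angle).
In Python, from plant import bot, optics gives the robot as it stands.
- The arm moves only by the shell command python3 -m crank 'ROWS' [FORCE]. ROWS is JSON, a list of rows, each a list of 7 numbers: the opening, from 0 (shut) to 1 (fully open), then the shift along the tool's x, y, z in cm, then the turn, a rotation vector about the tool's x, y, z in degrees. In form: [[jaw, tx, ty, tz, wx, wy, wz], ...]. A call has 1 to 12 rows; each row is the pose to reach, as a shift and turn from the pose commanded when the call began, along the tool's axes at that moment; what a row does not reach only later rows make up. A row lasts 1/10 s, in which the tool goes at most 50 mm and 8.59 degrees, less where a joint would pass 70% of its speed; a pose out of reach is approached as far as the arm can. A call with a gripper value outside its range is refused whole. The fingers move at their own pace and stop on an object; FORCE is the grip in N (left out, the last holds). Time passes only in rows, so rows that repeat a pose let the fingers close. It gives the time, the measured TCP pose, the force, the opening and the grip force at its end, in the units of the state.
- bot.read_state(): the state, without advancing time (a new reading comes with each control period).
- optics.capture(name): name is "scene" or "top" or "wrist"; returns (picture, depth): 384x512x3 uint8, blue, green, red; 384x512 float32, m along the optical axis (not along the pixel's ray), 0 where there is no reading.
- optics.calibration(name): a dict with "fx", "fy", "cx", "cy" (pixels), "R" (3x3) and "t" (3): a world point X has camera coordinates R X + t. Camera axes: x right, y down, z forward; pixel columns grow to the right and rows downward; lengths in m; the calibration is good to about 2 mm. A picture is of the moment at which its call begins: read the wrist's pose just before it. calibration takes no time and is no camera call; for the wrist camera it gives the pose at the moment of the call.
- bot.job_done(): hands the job in; it is judged then, once.
The state is a dict: "clock": time; "joint_positions": joint angles; "joint_vel": joint speeds; "joint_torque": joint torques, N m; "tool_pos": TCP position; "eef_rot": TCP orientation; "ft_force": force on the tool from outside, world axes, zero at the start; "wrist_torque": the same for the moment, N m; "width": opening from 0.0 (shut) to 1.0 (fully open); "gripper_force": force on a finger pad.
Only numpy, scipy, OpenCV 4.12 (cv2) and the standard library are available. Lean on these libraries where they do the work, as an engineer would, in place of code of your own. Each camera call takes 0.05 s, during which the arm holds its last target. There are 200 camera calls.

## Working session

There is one attempt and no reset: what is moved stays moved. The work goes in short steps, Python scripts to look and compute and a shell command to move; the robot and the scene stay as the last step left them, time stands still between calls to the robot, and variables do not carry over. Pictures are saved under pics/ and viewed, at most 14 in all, crops included, and the job is handed in when it is done.

```bash
ls; mkdir -p pics; python3 - <<'E'
from plant import bot, optics
import cv2,numpy as np
s=bot.read_state(); print(s)
for n in ("top","scene"):
    p,d=optics.capture(n); cv2.imwrite(f"pics/{n}0.png",p); np.save(f"pics/{n}0.npy",d)
    print(n,optics.calibration(n))
E
```

```text
pics
{'clock': 0.0, 'joint_positions': array([-1.27237582e+00,  3.53602519e-01,  1.63413906e+00, -2.88234350e-05,
        1.15520025e+00, -2.39593447e-03]), 'joint_vel': array([-0.00119112,  0.00038755, -0.0014275 ,  0.00046371, -0.00077086,
       -0.00062792]), 'joint_torque': array([-1.53029268e-04, -6.05248404e+01, -3.42074311e+01, -3.18413877e-04,
        8.97241174e-03, -1.90954921e-05]), 'tool_pos': array([ 0.1850413 , -0.59648095,  0.23058807]), 'eef_rot': array([-3.10480577e+00, -4.70560476e-01,  3.53341632e-04]), 'ft_force': array([ 0.08120075, -0.41026864, -0.64571291]), 'wrist_torque': array([ 0.01123414, -0.01482726,  0.00690742]), 'gripper_force': 0.0, 'width': 1.0020601718747493}
top {'fx': 399.58340484875765, 'fy': 399.58340484875765, 'cx': 261.73011994546914, 'cy': 188.45764139327108, 'R': array([[-0.02165621, -0.99963972, -0.01585654],
       [-0.99442013,  0.0231756 , -0.102915  ],
       [ 0.1032454 ,  0.01353931, -0.99456376]]), 't': array([0.02577516, 0.5168125 , 1.08338234])}
scene {'fx': 421.5626044788163, 'fy': 421.5626044788163, 'cx': 259.35647787338075, 'cy': 193.7657497290137, 'R': array([[-0.72091692, -0.69276903, -0.01870472],
       [-0.42350707,  0.46175759, -0.77937263],
       [ 0.54856226, -0.55394133, -0.62628144]]), 't': array([0.38030971, 0.23074815, 1.1137699 ])}
```

View pics/top0.png

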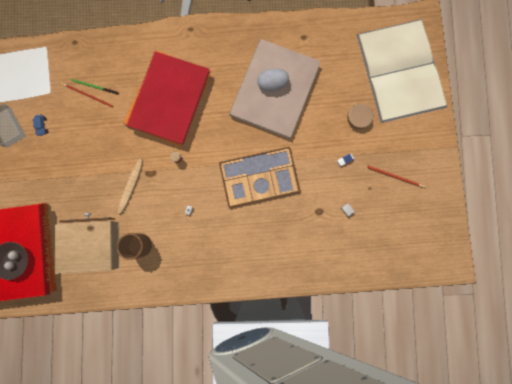

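View pics/scene0.png

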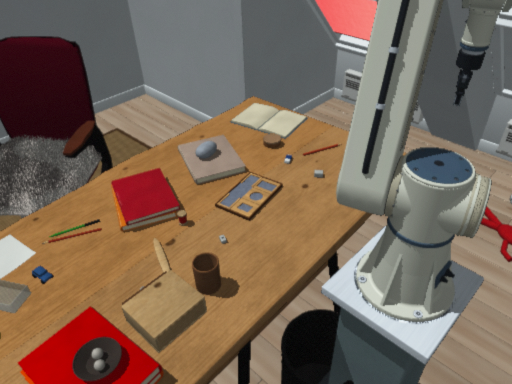

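The top view shows the bone (130,186), reel (177,158), sharpener (189,210), eraser (346,160), steel block (348,210), pencil (395,177) and caddy (260,177). In the caddy, the bone recess is on the far side, with a medium oblong, the round one and another oblong on the near side. The scene view shows the same layout, with the mug near the bone and sharpener.

```bash
cat > h.py <<'E'
from plant import bot, optics
import cv2, numpy as np
from scipy.spatial.transform import Rotation as Ro
def ray(c,uv,z):
    "pixels -> world points on plane z"
    uv=np.atleast_2d(uv).astype(float); R,t=c["R"],c["t"]
    d=np.c_[(uv[:,0]-c["cx"])/c["fx"],(uv[:,1]-c["cy"])/c["fy"],np.ones(len(uv))]@R
    o=-R.T@t
    return o+d*((z-o[2])/d[:,2])[:,None]
def proj(c,X):
    p=np.atleast_2d(X)@c["R"].T+c["t"]; return np.c_[c["fx"]*p[:,0]/p[:,2]+c["cx"],c["fy"]*p[:,1]/p[:,2]+c["cy"]]
def rect(P):
    "world xy points -> centre, long, short, long-axis angle deg in (-90,90]"
    (x,y),(w,h),a=cv2.minAreaRect((P[:,:2]*1000).astype(np.float32))
    if w<h: w,h,a=h,w,a+90
    return np.round([x,y,w,h,(a+90)%180-90],1)
def go(x,y,z,closing=None):
    "mm, closing-line angle in deg -> row numbers"
    s=bot.read_state(); R=Ro.from_rotvec(s["eef_rot"]).as_matrix()
    yw=np.degrees(np.arctan2(R[1,1],R[0,1])); d=np.array([x,y,z])/1000-s["tool_pos"]
    sh=R.T@d*100
    if closing is None: closing=yw
    tv=(closing-yw+90)%180-90
    print("shift cm",np.round(sh,2),"wz",round(-tv,1),"or",round(-tv+180*np.sign(tv),1),"q6",round(np.degrees(s["joint_positions"][5])),"yaw",round(yw,1),"tilt",np.round(R[:,2],3),"t",s["clock"],"tcp",np.round(s["tool_pos"]*1000,1))
E
python3 - <<'E'
from h import *
c=optics.calibration("top"); p=cv2.imread("pics/top0.png"); d=np.load("pics/top0.npy")
for n,u,z in [("bone",(130,186),.009),("reel",(177,156),.04),("sharp",(189,210),.011),("eraser",(346,160),.012),("block",(348,210),.018),("pencil",(395,177),.009)]:
    print(n,np.round(ray(c,u,z)*1000))
cor=ray(c,[(220,163),(291,148),(300,192),(230,207)],.0115); print(np.round(cor*1000),rect(cor))
c4=cv2.resize(p[135:235,105:305],None,fx=4,fy=4,interpolation=cv2.INTER_CUBIC)
cv2.imwrite("pics/c1.png",c4)
w=optics.calibration("wrist");print(w); R=Ro.from_rotvec(bot.read_state()["eef_rot"]).as_matrix(); print(R, (-w["R"].T@w["t"]-bot.read_state()["tool_pos"])@R, w["R"]@R)
go(520,0,350,90)
E
```

```text
bone [[535. 388.   9.]]
reel [[612. 247.  40.]]
sharp [[463. 220.  11.]]
eraser [[ 594. -226.   12.]]
block [[ 452. -224.   18.]]
pencil [[ 543. -362.    9.]]
[[594. 131.  12.]
 [633. -71.  12.]
 [506. -93.  12.]
 [469. 105.  12.]] [550.3  18.1 206.3 128.5 -79.3]
{'fx': 269.4984431297388, 'fy': 269.4984431297388, 'cx': 258.53927659057103, 'cy': 191.53412335321661, 'R': array([[ 0.29650792, -0.95502965, -0.00119548],
       [-0.92163808, -0.28646851,  0.26176141],
       [-0.25033238, -0.07651253, -0.96513187]]), 't': array([-0.625159  , -0.03444395,  0.37836328])}
[[ 9.55083329e-01  2.96337163e-01 -3.47605196e-04]
 [ 2.96337367e-01 -9.55082670e-01  1.12185833e-03]
 [ 4.56615816e-07 -1.17447659e-03 -9.99999310e-01]] [ 0.06593392  0.00082075 -0.14277881] [[ 1.78798274e-04  9.99999984e-01  2.10010151e-05]
 [-9.65132373e-01  1.78061279e-04 -2.61762242e-01]
 [-2.61762242e-01  2.65338777e-05  9.65132389e-01]]
shift cm [ 49.67 -47.07 -11.88] wz 17.2 or -162.8 q6 0 yaw -72.8 tilt [-0.     0.001 -1.   ] t 0.1 tcp [ 185.1 -596.6  230.7]
```

View pics/c1.png

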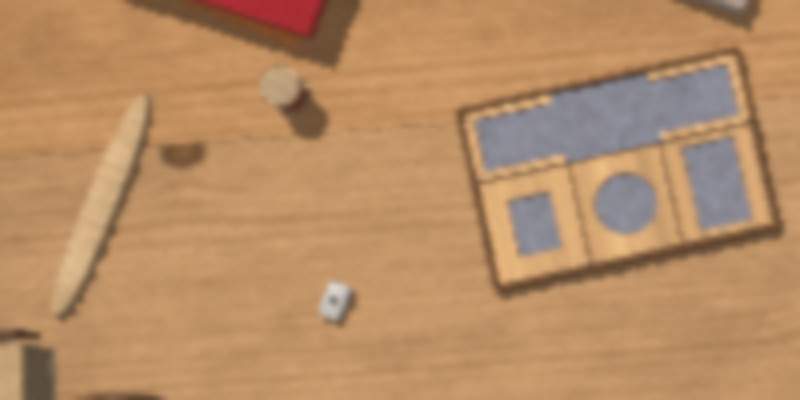

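The crop confirms it: the smaller recess is at left (535,225), the round one in the centre (625,203), the larger oblong at right (717,182), and the bone recess at the top. The caddy yaw is about 10.7° and its centre about (550,18). I'll do the eraser first.

```bash
python3 - <<'E'
from h import *
go(594,-226,170)
E
```

```text
shift cm [ 50.04 -23.27   6.09] wz -0.0 or 0.0 q6 0 yaw -72.8 tilt [-0.     0.001 -1.   ] t 0.1 tcp [ 185.1 -596.6  230.7]
```

```bash
R='50,-23.3,6.1,0,0,0'; python3 -m crank '[[1,50,-23.3,0,0,0,0],[1,50,-23.3,0,0,0,0],[1,50,-23.3,0,0,0,0],[1,50,-23.3,3,0,0,0],[1,50,-23.3,6.1,0,0,0],[1,50,-23.3,6.1,0,0,0],[1,50,-23.3,6.1,0,0,0],[1,50,-23.3,6.1,0,0,0],[1,50,-23.3,6.1,0,0,0],[1,50,-23.3,6.1,0,0,0],[1,50,-23.3,6.1,0,0,0],[1,50,-23.3,6.1,0,0,0]]' 40
python3 - <<'E'
from h import *
go(594,-226,170)
p,d=optics.capture("wrist"); cv2.imwrite("pics/w1.png",p)
E
```

```text
clock: 1.3
tool_pos: [0.5966, -0.2222, 0.1689]
eef_rot: [-3.104, -0.476, -0.0]
ft_force: [-0.8, -0.0, -0.2]
width: 1.004
gripper_force: 0.0
shift cm [-0.36  0.28 -0.11] wz -0.0 or 0.0 q6 52 yaw -72.6 tilt [-0.     0.001 -1.   ] t 1.3 tcp [ 596.6 -222.2  168.9]
```

View pics/w1.png

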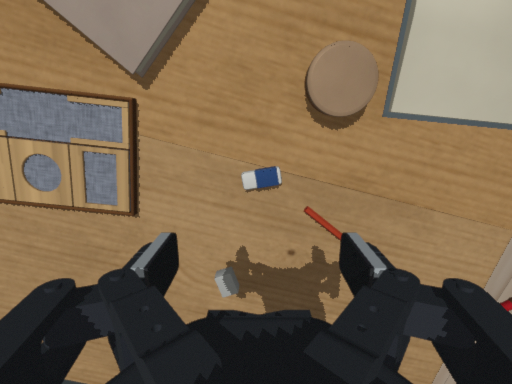

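The wrist view shows the eraser at (262,179), nearly horizontal in the image, the steel block at (227,281) and the pencil from (305,208). The eraser recess is at (101,178) and the reel recess at (42,172).

```bash
cat >> h.py <<'E'
def blobs(mask,c,z,amin=30):
    n,L,st,ce=cv2.connectedComponentsWithStats(mask.astype(np.uint8))
    out=[]
    for i in range(1,n):
        if st[i,4]<amin: continue
        k,_=cv2.findContours((L==i).astype(np.uint8),cv2.RETR_EXTERNAL,cv2.CHAIN_APPROX_NONE)
        k=max(k,key=len)[:,0]
        m=cv2.moments(k); cen=(m["m10"]/max(m["m00"],1),m["m01"]/max(m["m00"],1))
        out.append((np.round(cen),st[i,4],rect(ray(c,k,z)),np.round(ray(c,cen,z)[0,:2]*1000,1)))
    return out
def show(l):
    for o in l: print("uv",o[0],"A",o[1],"rect",o[2],"cen",o[3])
E
python3 - <<'E'
from h import *
c=optics.calibration("wrist"); p=cv2.imread("pics/w1.png"); h=cv2.cvtColor(p,cv2.COLOR_BGR2HSV)
H,S,V=cv2.split(h); roi=np.zeros(S.shape,bool); roi[155:205,225:300]=1
for u in [(248,182),(265,178),(101,178),(42,172),(40,110)]: print(h[u[1],u[0]])
m=(((S<60)&(V>150))|((H>95)&(H<130)&(S>80)))&roi
print("eraser"); show(blobs(m,c,.010))
f=(H>95)&(H<130)&(S>25)&(S<110)&(V>80)&(V<200); f[:,140:]=0;f[:80]=0;f[220:]=0
print("felt"); show(blobs(f,c,.008))
E
```

```text
[ 36   7 189]
[109 158 110]
[108  31 123]
[111  33 125]
[109  33 130]
eraser
uv [261. 178.] A 647 rect [ 596.7 -226.5   44.    21.2  -62.8] cen [ 596.9 -226.5]
felt
uv [ 56. 117.] A 4853 rect [593.8   2.7 131.6  49.1 -78.9] cen [593.6   6.4]
uv [100. 178.] A 1436 rect [539.7 -50.   58.5  34.   11.5] cen [540.8 -49.8]
uv [ 42. 172.] A 962 rect [527.1  15.2  39.9  39.6 -72.5] cen [527.3  14.9]
```

```bash
python3 - <<'E'
from h import *
go(596.8,-226.5,60,27.2)
E
```

```text
shift cm [ 0.03  0.35 10.9 ] wz 80.2 or -99.8 q6 52 yaw -72.6 tilt [-0.001  0.001 -1.   ] t 1.35 tcp [ 595.5 -223.3  169. ]
```

```bash
python3 -m crank '[[0.65,0,0.2,3,0,0,80],[0.65,0,0.2,6,0,0,80],[0.65,0,0.2,10,0,0,80],[0.65,0,0.2,10.9,0,0,80],[0.65,0,0.2,10.9,0,0,80],[0.65,0,0.2,10.9,0,0,80],[0.65,0,0.2,10.9,0,0,80],[0.65,0,0.2,10.9,0,0,80],[0.65,0,0.2,10.9,0,0,80],[0.65,0,0.2,10.9,0,0,80],[0.65,0,0.2,10.9,0,0,80],[0.65,0,0.2,10.9,0,0,80]]'
python3 - <<'E'
from h import *
p,d=optics.capture("wrist"); cv2.imwrite("pics/w2.png",p)
c=optics.calibration("wrist"); H,S,V=cv2.split(cv2.cvtColor(p,cv2.COLOR_BGR2HSV))
roi=np.zeros(S.shape,bool); roi[170:330,180:340]=1
show(blobs(((H>100)&(H<125)&(S>110))&roi,c,.012))
show(blobs(((((S<40)&(V>130))|(H>100)&(H<125)&(S>110)))&roi,c,.012))
go(596.8,-226.5,4.5,27.2)
E
```

```text
clock: 2.55
tool_pos: [0.5936, -0.2289, 0.0613]
eef_rot: [2.683, -1.635, -0.0]
ft_force: [-0.2, -1.5, -0.1]
width: 0.652
gripper_force: 0.0
uv [251. 204.] A 790 rect [ 600.5 -230.9   23.6   19.   -62.7] cen [ 600.4 -230.9]
uv [251. 210.] A 1362 rect [ 598.4 -226.6   43.7   19.2  -62.7] cen [ 598.7 -227. ]
shift cm [-0.06 -0.37  5.68] wz 0.1 or -179.9 q6 132 yaw -152.7 tilt [-0. -0. -1.] t 2.6 tcp [ 593.8 -228.7   61.3]
```

View pics/w2.png

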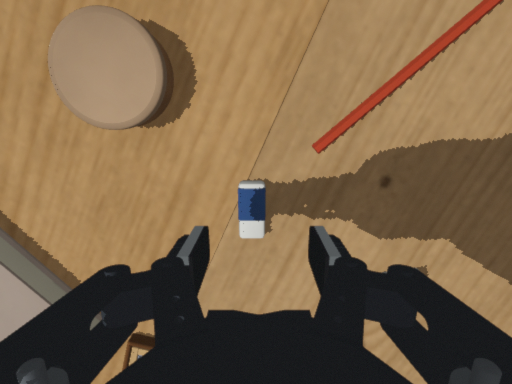

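The wrist view shows the eraser at (251,210), aligned with the fingers. It lies about 4 mm along the closing line, so I'll correct that, then descend and grip.

```bash
python3 -m crank '[[0.65,-0.1,-0.4,2,0,0,0],[0.65,-0.1,-0.4,4,0,0,0],[0.65,-0.1,-0.4,5.7,0,0,0],[0.65,-0.1,-0.4,5.7,0,0,0],[0.65,-0.1,-0.4,5.7,0,0,0],[0,-0.1,-0.4,5.7,0,0,0],[0,-0.1,-0.4,5.7,0,0,0],[0,-0.1,-0.4,5.7,0,0,0],[0,-0.1,-0.4,5.7,0,0,0],[0,-0.1,-0.4,5.7,0,0,0],[0,-0.1,-0.4,5.7,0,0,0]]' 40
python3 - <<'E'
from h import *
go(540.3,-49.9,120,101.4)
E
```

```text
clock: 3.7
tool_pos: [0.598, -0.2257, 0.0053]
eef_rot: [-2.682, 1.636, -0.002]
ft_force: [-1.0, 0.6, 7.0]
width: 0.217
gripper_force: 39.6
shift cm [-18.26  -2.93 -11.48] wz -74.2 or 105.8 q6 132 yaw -152.8 tilt [ 0.001 -0.001 -1.   ] t 3.7 tcp [ 598.  -225.7    5.3]
```

```bash
python3 -m crank '[[0,0,0,-5,0,0,0],[0,-5,-1,-10,0,0,-10],[0,-18.3,-2.9,-11.5,0,0,-74],[0,-18.3,-2.9,-11.5,0,0,-74],[0,-18.3,-2.9,-11.5,0,0,-74],[0,-18.3,-2.9,-11.5,0,0,-74],[0,-18.3,-2.9,-11.5,0,0,-74],[0,-18.3,-2.9,-11.5,0,0,-74],[0,-18.3,-2.9,-11.5,0,0,-74],[0,-18.3,-2.9,-11.5,0,0,-74],[0,-18.3,-2.9,-11.5,0,0,-74],[0,-18.3,-2.9,-11.5,0,0,-74]]'
python3 - <<'E'
from h import *
p,d=optics.capture("wrist"); cv2.imwrite("pics/w3.png",p)
c=optics.calibration("wrist"); H,S,V=cv2.split(cv2.cvtColor(p,cv2.COLOR_BGR2HSV))
show(blobs((H>95)&(H<130)&(S>20)&(S<60)&(V>80)&(V<200),c,.008,300))
go(540.3,-49.9,60,101.4)
E
```

```text
clock: 4.9
tool_pos: [0.5395, -0.0495, 0.1194]
eef_rot: [3.127, 0.303, 0.0]
ft_force: [0.4, -0.1, -0.4]
width: 0.216
gripper_force: 39.4
uv [185. 119.] A 9506 rect [590.5  27.3 183.9  49.3 -78.9] cen [591.   27.6]
uv [258. 178.] A 1647 rect [547.1 -48.9  46.6  36.   11.1] cen [549.6 -48.3]
uv [190. 187.] A 1417 rect [528.3  14.9  41.7  41.2  66. ] cen [528.6  15.1]
uv [122. 187.] A 1144 rect [515.3  80.2  38.2  28.7  11.2] cen [515.8  80.3]
uv [ 71. 362.] A 341 rect [290.7 126.   41.2  17.1   9. ] cen [289.4 126.3]
uv [444. 361.] A 431 rect [ 375.5 -304.9   41.8   21.8   12.7] cen [ 376.3 -305.5]
shift cm [0.07 0.06 5.94] wz -0.3 or 179.7 q6 74 yaw -78.9 tilt [ 0. -0. -1.] t 4.95 tcp [539.4 -49.5 119.4]
```

View pics/w3.png

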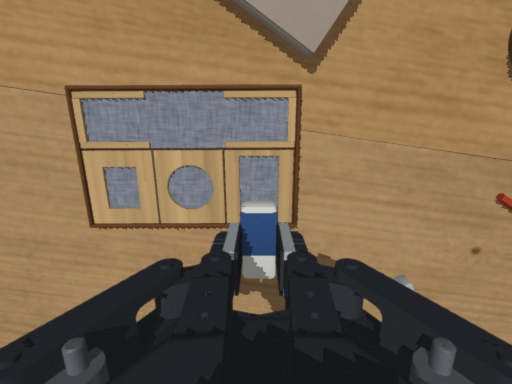

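The wrist view shows all the recesses clearly: sharpener (123,187), reel (190,187) and eraser (258,178), with yaw 11.2°. The eraser is held at rows 202–280.

```bash
python3 - <<'E'
from h import *
p=cv2.imread("pics/w3.png"); c=optics.calibration("wrist"); H,S,V=cv2.split(cv2.cvtColor(p,cv2.COLOR_BGR2HSV))
roi=np.zeros(S.shape,bool); roi[198:284,236:282]=1
m=((H>100)&(H<125)&(S>110)|(S<40)&(V>140))&roi; ys,xs=np.nonzero(m); print(xs.min(),xs.max(),ys.min(),ys.max())
print(np.round(ray(c,[(259,202),(259,279)],.126)*1000,1))
go(541.1,-49.8,14,101.3)
E
```

```text
240 277 198 278
[[562.6 -46.1 126. ]
 [517.1 -55.  126. ]]
shift cm [ 0.15  0.06 10.54] wz -0.2 or 179.8 q6 74 yaw -78.9 tilt [ 0. -0. -1.] t 4.95 tcp [539.4 -49.5 119.4]
```

```bash
python3 -m crank '[[0,0.1,0.05,5,0,0,0],[0,0.1,0.05,8,0,0,0],[0,0.1,0.05,9.5,0,0,0],[0,0.1,0.05,10.2,0,0,0],[0,0.1,0.05,10.6,0,0,0],[0,0.1,0.05,10.6,0,0,0],[0,0.1,0.05,10.6,0,0,0],[0.45,0.1,0.05,10.6,0,0,0],[0.45,0.1,0.05,10.6,0,0,0],[0.45,0.1,0.05,10.6,0,0,0],[0.5,0.1,0.05,6,0,0,0],[0.5,0.1,0.05,1,0,0,0]]'
python3 - <<'E'
from h import *
go(467,214,130,101.3)
E
```

```text
clock: 6.15
tool_pos: [0.5389, -0.0496, 0.1088]
eef_rot: [-3.126, -0.307, 0.007]
ft_force: [1.8, -0.4, -0.4]
width: 0.5
gripper_force: 0.0
shift cm [ -1.93 -27.26  -2.08] wz -0.1 or 179.9 q6 73 yaw -78.8 tilt [-0.005  0.    -1.   ] t 6.15 tcp [538.9 -49.6 108.8]
```

```bash
python3 - <<'E'
from h import *
p,d=optics.capture("wrist"); cv2.imwrite("pics/w4.png",p)
E
python3 -m crank '[[0.5,-2.3,-27.3,-2.1,0,0,0],[0.5,-2.3,-27.3,-2.1,0,0,0],[0.5,-2.3,-27.3,-2.1,0,0,0],[0.5,-2.3,-27.3,-2.1,0,0,0],[0.5,-2.3,-27.3,-2.1,0,0,0],[0.5,-2.3,-27.3,-2.1,0,0,0],[0.5,-2.3,-27.3,-2.1,0,0,0],[0.5,-2.3,-27.3,-2.1,0,0,0],[0.5,-2.3,-27.3,-2.1,0,0,0]]'
python3 - <<'E'
from h import *
p,d=optics.capture("wrist"); cv2.imwrite("pics/w5.png",p)
cv2.imwrite("pics/v1.png",np.hstack([cv2.imread("pics/w4.png")[60:360,60:420],p[60:360,60:460]]))
go(467,214,130,101.3)
E
```

```text
clock: 7.1
tool_pos: [0.4649, 0.2126, 0.1302]
eef_rot: [3.126, 0.307, -0.0]
ft_force: [-0.6, -1.0, -0.1]
width: 0.5
gripper_force: 0.0
shift cm [ 0.23 -0.11  0.02] wz -0.1 or 179.9 q6 103 yaw -78.8 tilt [-0. -0. -1.] t 7.15 tcp [465.  212.5 130.2]
```

View pics/v1.png

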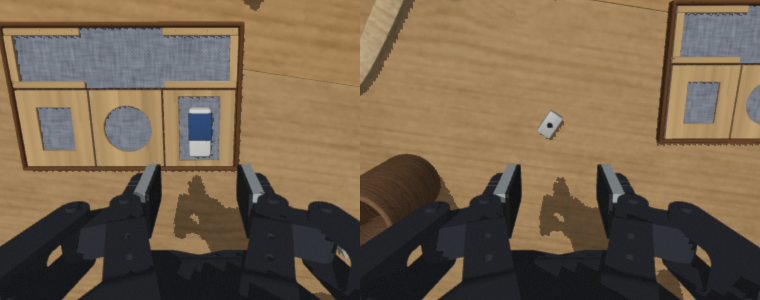

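Left: the eraser sits in the middle of its recess. Right: the sharpener is at full-frame pixel (250,184), tilted in the image.

```bash
python3 - <<'E'
from h import *
p=cv2.imread("pics/w5.png"); c=optics.calibration("wrist"); H,S,V=cv2.split(cv2.cvtColor(p,cv2.COLOR_BGR2HSV))
for u in [(244,180),(250,185),(256,180),(230,180)]: print(u,H[u[1],u[0]],S[u[1],u[0]],V[u[1],u[0]])
roi=np.zeros(S.shape,bool); roi[160:210,225:275]=1
m=(S<60)&roi; m=cv2.morphologyEx(m.astype(np.uint8),cv2.MORPH_CLOSE,np.ones((3,3)))
show(blobs(m,c,.011))
dk=(V<90)&roi; show(blobs(dk,c,.011,5))
p=cv2.imread("pics/w4.png");H,S,V=cv2.split(cv2.cvtColor(p,cv2.COLOR_BGR2HSV))
E
```

```text
(244, 180) 45 6 166
(250, 185) 120 9 28
(256, 180) 45 6 172
(230, 180) 16 112 159
uv [249. 184.] A 403 rect [466.1 221.   26.5  15.8 -23. ] cen [466.3 221. ]
uv [249. 185.] A 23 rect [465.1 220.7   5.    4.1 -78.8] cen [465. 221.]
```

```bash
python3 - <<'E'
from h import *
print(ray(optics.calibration("top"),(134,243),.08))
go(465.7,221,50,67)
E
```

```text
[[0.37585288 0.35129684 0.08      ]]
shift cm [ 0.24 -0.83  8.02] wz 34.2 or -145.8 q6 103 yaw -78.8 tilt [-0. -0. -1.] t 7.15 tcp [465.  212.5 130.2]
```

```bash
python3 -m crank '[[0.5,0.1,-0.75,4,0,0,34],[0.5,0.1,-0.75,8,0,0,34],[0.5,0.1,-0.75,8,0,0,34],[0.5,0.1,-0.75,8,0,0,34],[0.5,0.1,-0.75,8,0,0,34],[0.5,0.1,-0.75,8,0,0,34],[0.5,0.1,-0.75,8,0,0,34]]'
python3 - <<'E'
from h import *
p,d=optics.capture("wrist"); cv2.imwrite("pics/w6.png",p)
c=optics.calibration("wrist");H,S,V=cv2.split(cv2.cvtColor(p,cv2.COLOR_BGR2HSV))
roi=np.zeros(S.shape,bool); roi[165:270,215:300]=1
m=((S<50)&(V>100)&roi).astype(np.uint8); m=cv2.morphologyEx(m,cv2.MORPH_CLOSE,np.ones((9,9)));show(blobs(m,c,.011))
go(465.7,221,4.5,67)
E
```

```text
clock: 7.85
tool_pos: [0.4647, 0.2207, 0.0505]
eef_rot: [-3.08, 0.616, -0.001]
ft_force: [-0.5, -0.3, 0.2]
width: 0.498
gripper_force: 0.0
uv [257. 209.] A 603 rect [466.6 220.3  26.6  14.3 -23.3] cen [468.9 219.6]
shift cm [ 0.09 -0.06  4.61] wz 0.3 or -179.7 q6 138 yaw -112.7 tilt [ 0.001  0.    -1.   ] t 7.9 tcp [464.6 220.8  50.6]
```

```bash
python3 -m crank '[[0.5,0.15,0,2.5,0,0,0],[0.5,0.15,0,4.6,0,0,0],[0.5,0.15,0,4.6,0,0,0],[0.5,0.15,0,4.6,0,0,0],[0,0.15,0,4.6,0,0,0],[0,0.15,0,4.6,0,0,0],[0,0.15,0,4.6,0,0,0],[0,0.15,0,4.6,0,0,0],[0,0.15,0,4.6,0,0,0]]'
python3 - <<'E'
from h import *
go(515.4,80,80,101.2)
E
```

```text
clock: 8.8
tool_pos: [0.4664, 0.2208, 0.0054]
eef_rot: [-3.079, 0.619, -0.002]
ft_force: [-0.8, 0.1, 5.1]
width: 0.157
gripper_force: 39.1
shift cm [ 9.98 11.08 -7.46] wz -34.0 or 146.0 q6 138 yaw -112.8 tilt [ 0.002  0.001 -1.   ] t 8.8 tcp [466.4 220.8   5.4]
```

```bash
python3 -m crank '[[0,0,0,-5,0,0,0],[0,10,11.1,-7.5,0,0,-34],[0,10,11.1,-7.5,0,0,-34],[0,10,11.1,-7.5,0,0,-34],[0,10,11.1,-7.5,0,0,-34],[0,10,11.1,-7.5,0,0,-34],[0,10,11.1,-7.5,0,0,-34],[0,10,11.1,-7.5,0,0,-34],[0,10,11.1,-7.5,0,0,-34]]'
python3 - <<'E'
from h import *
p,d=optics.capture("wrist"); cv2.imwrite("pics/w7.png",p[60:360,60:460])
c=optics.calibration("wrist")
np.set_printoptions(suppress=True)
go(515.4,80,13.5,101.2)
print(proj(c,[[.5154,.080,.0865]]))
E
```

```text
clock: 9.7
tool_pos: [0.5148, 0.0799, 0.0794]
eef_rot: [-3.127, -0.307, -0.0]
ft_force: [-0.2, -0.1, -0.4]
width: 0.157
gripper_force: 39.4
shift cm [0.06 0.01 6.59] wz 0.0 or -180.0 q6 87 yaw -78.8 tilt [ 0.  0. -1.] t 9.75 tcp [514.8  79.9  79.4]
[[257.05248085 241.77363339]]
```

View pics/w7.png

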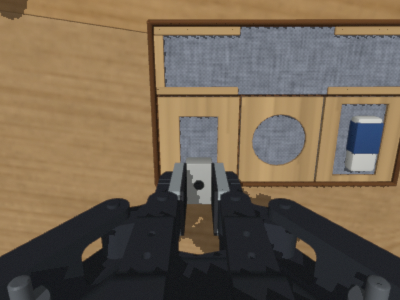

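The sharpener is held straight, with its screw at full-frame (259,245) as expected. I'll place it.

```bash
python3 -m crank '[[0,0.1,0,3,0,0,0],[0,0.1,0,5.3,0,0,0],[0,0.1,0,6.2,0,0,0],[0,0.1,0,6.6,0,0,0],[0,0.1,0,6.6,0,0,0],[0,0.1,0,6.6,0,0,0],[0.35,0.1,0,6.6,0,0,0],[0.35,0.1,0,6.6,0,0,0],[0.35,0.1,0,6.6,0,0,0],[0.5,0.1,0,3,0,0,0],[0.5,0.1,0,-3,0,0,0]]'
python3 - <<'E'
from h import *
p,d=optics.capture("wrist"); cv2.imwrite("pics/w8.png",p[60:360,60:460])
print(ray(optics.calibration("top"),(177,156),.04))
go(612,247,170,101.2)
E
```

```text
clock: 10.85
tool_pos: [0.5138, 0.0793, 0.0981]
eef_rot: [3.126, 0.307, -0.009]
ft_force: [1.2, 0.3, 0.7]
width: 0.501
gripper_force: 0.0
[[0.61201899 0.24737633 0.04      ]]
shift cm [ 12.43 -14.56  -6.25] wz 0.0 or -180.0 q6 87 yaw -78.8 tilt [ 0.006  0.001 -1.   ] t 10.9 tcp [518.8  80.1 106.8]
```

```bash
python3 -m crank '[[0.5,11,-14.5,-6.2,0,0,0],[0.5,11,-14.5,-6.2,0,0,0],[0.5,11,-14.5,-6.2,0,0,0],[0.5,11,-14.5,-6.2,0,0,0],[0.5,11,-14.5,-6.2,0,0,0],[0.5,11,-14.5,-6.2,0,0,0],[0.5,11,-14.5,-6.2,0,0,0],[0.5,11,-14.5,-6.2,0,0,0]]'
python3 - <<'E'
from h import *
p,d=optics.capture("wrist"); cv2.imwrite("pics/w9.png",p); np.save("pics/w9.npy",d)
cv2.imwrite("pics/v2.png",np.hstack([cv2.imread("pics/w8.png")[:,:300],p[:300]]))
go(612,247,170,101.2)
E
```

```text
clock: 11.7
tool_pos: [0.5947, 0.2419, 0.1606]
eef_rot: [3.126, 0.306, -0.003]
ft_force: [0.0, -0.1, -0.6]
width: 0.498
gripper_force: 0.0
shift cm [ 1.78 -0.16 -0.92] wz -0.0 or 180.0 q6 101 yaw -78.8 tilt [-0.001 -0.001 -1.   ] t 11.75 tcp [594.9 242.  160.8]
```

View pics/v2.png

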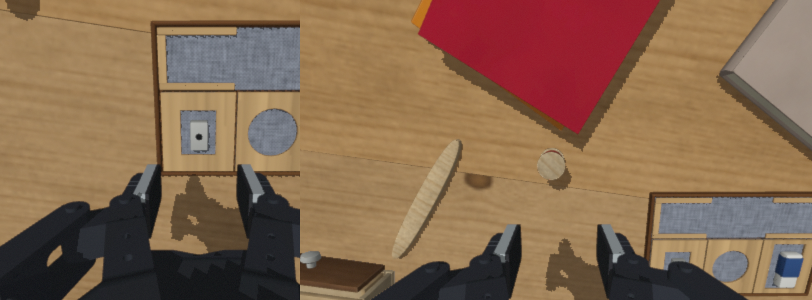

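Left: the sharpener is centred in its recess. Right: the reel top is at (251,164), the book corner close by at (278,133), and the bone runs from (159,142) to (98,256).

```bash
python3 - <<'E'
from h import *
p=cv2.imread("pics/w9.png"); d=np.load("pics/w9.npy"); c=optics.calibration("wrist"); H,S,V=cv2.split(cv2.cvtColor(p,cv2.COLOR_BGR2HSV))
def pt(u,v):
    z=d[v,u]; return np.round(1000*(c["R"].T@(np.array([(u-c["cx"])/c["fx"]*z,(v-c["cy"])/c["fy"]*z,z])-c["t"])),1)
for u in [(251,163),(278,125),(260,120),(240,110),(215,95),(252,180),(130,200)]: print(u,pt(*u),H[u[1],u[0]],S[u[1],u[0]],V[u[1],u[0]])
# height map from depth
v,u=np.mgrid[0:384,0:512]; X=np.stack([(u-c["cx"])/c["fx"]*d,(v-c["cy"])/c["fy"]*d,d],-1)-c["t"]; W=X@c["R"]
roi=np.zeros(S.shape,bool); roi[140:190,225:275]=1
show(blobs(roi&(W[...,2]>.030)&(W[...,2]<.055)&(S<140),c,.040)) 
b=np.zeros(S.shape,bool); b[130:265,85:175]=1
mb=b&(W[...,2]>.004)&(W[...,2]<.015)&(d>0); show(blobs(mb,c,.007,100))
E
```

```text
(251, 163) [616.7 253.   40.4] 19 72 166
(278, 125) [657.4 234.5  38.2] 175 208 147
(260, 120) [658.5 252.2  38.6] 176 207 149
(240, 110) [663.8 272.4  39.7] 179 186 130
(215, 95) [673.2 300.4  21.6] 5 187 117
(252, 180) [ 5.908e+02  2.480e+02 -4.000e-01] 17 114 110
(130, 200) [542.9 380.5   8.8] 19 79 177
uv [251. 165.] A 627 rect [614.  252.9  26.9  26.7  11.2] cen [614.3 252.8]
uv [126. 198.] A 2337 rect [537.7 388.1 170.4  22.7 -20.8] cen [543.4 386. ]
```

```bash
python3 - <<'E'
from h import *
go(614,252.9,75,101.2)
E
```

```text
shift cm [ 2.1  -0.7   8.57] wz -0.0 or 180.0 q6 101 yaw -78.8 tilt [-0.001 -0.001 -1.   ] t 11.75 tcp [594.9 242.  160.8]
```

```bash
python3 -m crank '[[0.6,1.9,-0.7,4,0,0,0],[0.6,1.9,-0.7,8.6,0,0,0],[0.6,1.9,-0.7,8.6,0,0,0],[0.6,1.9,-0.7,8.6,0,0,0],[0.6,1.9,-0.7,8.6,0,0,0],[0.6,1.9,-0.7,8.6,0,0,0]]'
python3 - <<'E'
from h import *
p,d=optics.capture("wrist"); cv2.imwrite("pics/w10.png",p)
c=optics.calibration("wrist");H,S,V=cv2.split(cv2.cvtColor(p,cv2.COLOR_BGR2HSV))
v,u=np.mgrid[0:384,0:512]; X=np.stack([(u-c["cx"])/c["fx"]*d,(v-c["cy"])/c["fy"]*d,d],-1)-c["t"]; W=X@c["R"]
roi=np.zeros(S.shape,bool); roi[150:290,200:320]=1
show(blobs(roi&(W[...,2]>.035)&(W[...,2]<.055)&(d>0)&(V>60),c,.040,200)) 
go(614,252.9,17,101.2)
E
```

```text
clock: 12.35
tool_pos: [0.6142, 0.2542, 0.0779]
eef_rot: [-3.125, -0.307, -0.005]
ft_force: [0.8, 0.8, 1.5]
width: 0.597
gripper_force: 0.0
uv [290. 158.] A 641 rect [655.4 242.9  34.7  14.9 -78.8] cen [658.3 240.8]
uv [259. 215.] A 1165 rect [614.2 253.   27.8  27.1  11.3] cen [614.3 252.8]
shift cm [-0.04  0.13  6.06] wz 0.0 or -180.0 q6 101 yaw -78.8 tilt [ 0.003  0.001 -1.   ] t 12.4 tcp [613.9 254.2  77.6]
```

Reel confirmed at (614.2,253). I'll grip it.

```bash
python3 -m crank '[[0.6,0,0.1,3,0,0,0],[0.6,0,0.1,6,0,0,0],[0.6,0,0.1,6,0,0,0],[0.6,0,0.1,6,0,0,0],[0,0,0.1,6,0,0,0],[0,0,0.1,6,0,0,0],[0,0,0.1,6,0,0,0],[0,0,0.1,6,0,0,0],[0,0,0.1,6,0,0,0]]'
python3 - <<'E'
from h import *
go(528.3,15,100,101.2)
E
```

```text
clock: 13.3
tool_pos: [0.6144, 0.2535, 0.0174]
eef_rot: [-3.125, -0.307, -0.005]
ft_force: [-0.4, 0.5, 6.0]
width: 0.29
gripper_force: 38.8
shift cm [-13.07  21.71  -8.31] wz 0.0 or -180.0 q6 101 yaw -78.8 tilt [ 0.003  0.001 -1.   ] t 13.3 tcp [614.4 253.5  17.4]
```

```bash
python3 -m crank '[[0,0,0,-5,0,0,0],[0,-2,2,-8.3,0,0,0],[0,-13.1,21.7,-8.3,0,0,0],[0,-13.1,21.7,-8.3,0,0,0],[0,-13.1,21.7,-8.3,0,0,0],[0,-13.1,21.7,-8.3,0,0,0],[0,-13.1,21.7,-8.3,0,0,0],[0,-13.1,21.7,-8.3,0,0,0],[0,-13.1,21.7,-8.3,0,0,0],[0,-13.1,21.7,-8.3,0,0,0]]'
python3 - <<'E'
from h import *
p,d=optics.capture("wrist"); cv2.imwrite("pics/w11.png",p[60:360,60:460])
go(528.3,15,25.4,101.2)
E
```

```text
clock: 14.3
tool_pos: [0.5277, 0.0153, 0.0989]
eef_rot: [-3.126, -0.308, -0.002]
ft_force: [0.6, 0.2, -0.7]
width: 0.286
gripper_force: 39.3
shift cm [0.06 0.06 7.33] wz 0.1 or -179.9 q6 80 yaw -78.7 tilt [ 0.001  0.    -1.   ] t 14.35 tcp [527.5  15.5  98.7]
```

View pics/w11.png

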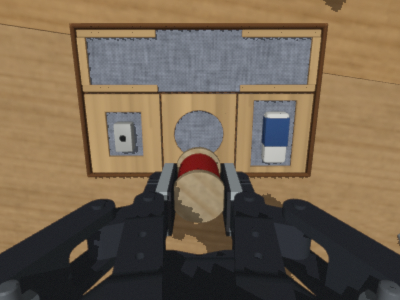

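The reel is held above the round recess and looks roughly upright. I'll check its tilt from the depth of its top face.

```bash
python3 - <<'E'
from h import *
p,d=optics.capture("wrist")
c=optics.calibration("wrist")
v,u=np.mgrid[0:384,0:512]; X=np.stack([(u-c["cx"])/c["fx"]*d,(v-c["cy"])/c["fy"]*d,d],-1)-c["t"]; W=X@c["R"]
H,S,V=cv2.split(cv2.cvtColor(p,cv2.COLOR_BGR2HSV))
P=W[238:275,245:275].reshape(-1,3); P=P[(P[:,2]>.10)&(P[:,2]<.15)]
A=np.c_[P[:,:2],np.ones(len(P))]; k=np.linalg.lstsq(A,P[:,2],rcond=None)[0]; r=P[:,2]-A@k; g=abs(r)<.003; k=np.linalg.lstsq(A[g],P[g,2],rcond=None)[0]
print(k,len(P),g.sum(),P.mean(0),P[:,2].min(),P[:,2].max())
E
```

```text
[0.00555058 0.00791946 0.11812322] 1106 1106 [0.52799398 0.01427209 0.12116692] 0.1190978575970012 0.12304353402748396
```

```bash
python3 -m crank '[[0,0.05,0.05,4,0,0,0],[0,0.05,0.05,6.2,0,0,0],[0,0.05,0.05,7,0,0,0],[0,0.05,0.05,7.3,0,0,0],[0,0.05,0.05,7.3,0,0,0],[0,0.05,0.05,7.3,0,0,0],[0.5,0.05,0.05,7.3,0,0,0],[0.5,0.05,0.05,7.3,0,0,0],[0.5,0.05,0.05,7.3,0,0,0],[0.5,0.05,0.05,5,0,0,0],[0.5,0.05,0.05,0,0,0,0],[0.5,0.05,0.05,-4,0,0,0]]'
python3 - <<'E'
from h import *
p,d=optics.capture("wrist"); cv2.imwrite("pics/w12.png",p[60:360,60:460])
go(538,388,160,69.2)
E
```

```text
clock: 15.6
tool_pos: [0.5272, 0.0141, 0.1399]
eef_rot: [-3.126, -0.307, 0.001]
ft_force: [0.6, -0.1, -0.4]
width: 0.501
gripper_force: 0.0
shift cm [  8.   -36.53  -1.38] wz 32.0 or -148.0 q6 80 yaw -78.8 tilt [ 0.008  0.    -1.   ] t 15.65 tcp [530.8  14.2 146.1]
```

View pics/w12.png

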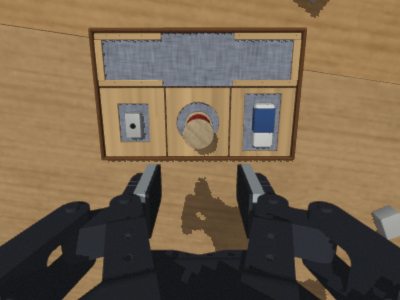

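All three are placed well. Next is the bone, using the other half-turn so that joint 6 has range at the placing.

```bash
python3 -m crank '[[0.6,7.6,-36.5,-1.4,0,0,-80],[0.6,7.6,-36.5,-1.4,0,0,-80],[0.6,7.6,-36.5,-1.4,0,0,-80],[0.6,7.6,-36.5,-1.4,0,0,-80],[0.6,7.6,-36.5,-1.4,0,0,-80],[0.6,7.6,-36.5,-1.4,0,0,-80],[0.6,7.6,-36.5,-1.4,0,0,-80],[0.6,7.6,-36.5,-1.4,0,0,-80],[0.6,7.6,-36.5,-1.4,0,0,-80],[0.6,7.6,-36.5,-1.4,0,0,-80],[0.6,7.6,-36.5,-1.4,0,0,-80]]' && python3 -m crank '[[0.6,0,0,0,0,0,-68],[0.6,0,0,0,0,0,-68],[0.6,0,0,0,0,0,-68],[0.6,0,0,0,0,0,-68],[0.6,0,0,0,0,0,-68],[0.6,0,0,0,0,0,-68],[0.6,0,0,0,0,0,-68],[0.6,0,0,0,0,0,-68],[0.6,0,0,0,0,0,-68],[0.6,0,0,0,0,0,-68]]'
python3 - <<'E'
from h import *
p,d=optics.capture("wrist"); cv2.imwrite("pics/w13.png",p); np.save("pics/w13.npy",d)
c=optics.calibration("wrist")
v,u=np.mgrid[0:384,0:512]; X=np.stack([(u-c["cx"])/c["fx"]*d,(v-c["cy"])/c["fy"]*d,d],-1)-c["t"]; W=X@c["R"]
m=(W[...,2]>.004)&(W[...,2]<.015)&(d>0); m[300:]=0; show(blobs(m,c,.007,600))
go(538,388,5,69.2)
E
```

```text
clock: 16.75
tool_pos: [0.5306, 0.3871, 0.152]
eef_rot: [-2.196, -2.246, 0.001]
ft_force: [0.0, -0.3, -1.1]
width: 0.6
gripper_force: 0.0
clock: 17.75
tool_pos: [0.5309, 0.3867, 0.1523]
eef_rot: [-0.575, -3.089, 0.0]
ft_force: [-0.0, -0.0, 1.1]
width: 0.597
gripper_force: 0.0
uv [158.  24.] A 1444 rect [354.7 350.4  53.9  29.6 -55.3] cen [354.4 351.6]
uv [334.  45.] A 1013 rect [431.4 499.3 130.5   6.6 -87.9] cen [431.3 502.3]
uv [263. 180.] A 2505 rect [538.  388.2 168.3  21.7 -21.3] cen [531.5 390.6]
uv [ 31. 267.] A 3920 rect [531.5  76.4 112.9  96.3  10.9] cen [532.   92.6]
shift cm [-0.62  0.37 14.73] wz -0.2 or 179.8 q6 -33 yaw 69.0 tilt [-0. -0. -1.] t 17.8 tcp [530.9 386.7 152.3]
```

View pics/w13.png

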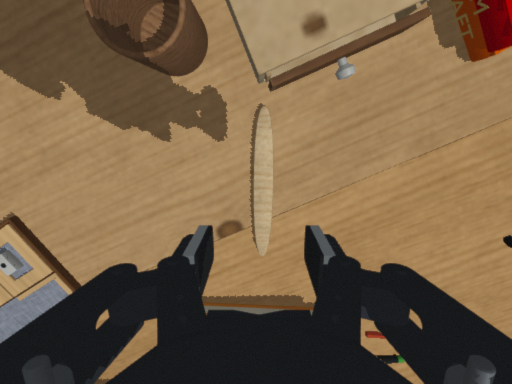

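The bone stands vertical in the image at (263,180), and its measured size of 168 x 22 mm fits. I'll lower to it.

```bash
python3 -m crank '[[0.6,-0.65,0.35,5,0,0,0],[0.6,-0.65,0.35,10,0,0,0],[0.6,-0.65,0.35,13,0,0,0],[0.6,-0.65,0.35,14.6,0,0,0],[0.6,-0.65,0.35,15,0,0,0],[0.6,-0.65,0.35,15,0,0,0],[0.6,-0.65,0.35,15,0,0,0],[0,-0.65,0.35,15,0,0,0],[0,-0.65,0.35,15,0,0,0],[0,-0.65,0.35,15,0,0,0],[0,-0.65,0.35,15,0,0,0],[0,-0.65,0.35,15,0,0,0]]'
python3 - <<'E'
from h import *
go(590.3,27.2,110,11.2)
E
```

```text
clock: 19.0
tool_pos: [0.5388, 0.3884, 0.0038]
eef_rot: [0.566, 3.089, 0.002]
ft_force: [-1.1, 0.0, 7.3]
width: 0.227
gripper_force: 39.2
shift cm [-17.64 -31.93 -10.65] wz 58.0 or -122.0 q6 -34 yaw 69.2 tilt [ 0.002  0.001 -1.   ] t 19.0 tcp [538.8 388.4   3.8]
```

```bash
python3 -m crank '[[0,0,0,-5,0,0,0],[0,0,0,-10,0,0,0],[0,-17.6,-31.9,-10.6,0,0,58],[0,-17.6,-31.9,-10.6,0,0,58],[0,-17.6,-31.9,-10.6,0,0,58],[0,-17.6,-31.9,-10.6,0,0,58],[0,-17.6,-31.9,-10.6,0,0,58],[0,-17.6,-31.9,-10.6,0,0,58],[0,-17.6,-31.9,-10.6,0,0,58],[0,-17.6,-31.9,-10.6,0,0,58],[0,-17.6,-31.9,-10.6,0,0,58],[0,-17.6,-31.9,-10.6,0,0,58]]'
python3 - <<'E'
from h import *
p,d=optics.capture("wrist"); cv2.imwrite("pics/w14.png",p); np.save("pics/w14.npy",d)
go(590.3,27.2,11.8,11.2)
E
```

```text
clock: 20.2
tool_pos: [0.5896, 0.0277, 0.1085]
eef_rot: [-1.993, -2.428, -0.001]
ft_force: [0.8, 0.0, -0.5]
width: 0.228
gripper_force: 39.4
shift cm [-0.13  0.06  9.66] wz 0.1 or -179.9 q6 -9 yaw 11.3 tilt [ 0.  0. -1.] t 20.25 tcp [589.5  28.3 108.4]
```

View pics/w14.png

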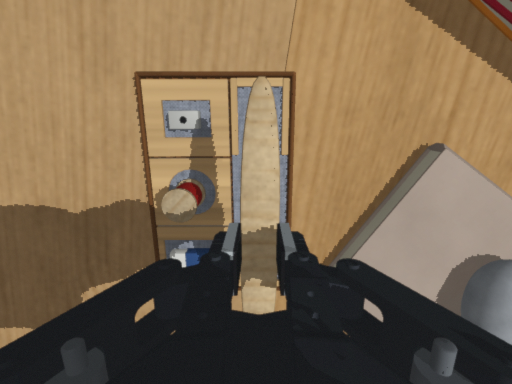

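The bone is held and aligned with the long recess, its tip at (263,76). I'll check that it is level and where the tip is.

```bash
python3 - <<'E'
from h import *
d=np.load("pics/w14.npy"); c=optics.calibration("wrist"); s=bot.read_state()["tool_pos"]
v,u=np.mgrid[0:384,0:512]; X=np.stack([(u-c["cx"])/c["fx"]*d,(v-c["cy"])/c["fy"]*d,d],-1)-c["t"]; W=X@c["R"]
m=(W[...,2]>.07)&(W[...,2]<.16)&(d>0); m[230:]=0; m[:,:220]=0; m[:,300:]=0
P=W[m]; ax=np.array([np.cos(np.radians(101.2)),np.sin(np.radians(101.2))]); pr=np.array([ax[1],-ax[0]])
L=(P[:,:2]-s[:2])@ax*1000; Wd=(P[:,:2]-s[:2])@pr*1000
print("tip",L.max(), "lateral mean",Wd.mean(), "width",np.ptp(Wd[L<40]),"edge fit",np.polyfit(L,Wd,1),"z fit",np.polyfit(L,P[:,2]*1000,1))
E
```

```text
tip 84.9313903289199 lateral mean 0.5108224535318946 width 32.56005752010243 edge fit [0.01127959 0.03178216] z fit [-8.67950477e-03  1.14272321e+02]
```

```bash
python3 -m crank '[[0,-0.1,0.05,5,0,0,0],[0,-0.1,0.05,8,0,0,0],[0,-0.1,0.05,9.2,0,0,0],[0,-0.1,0.05,9.7,0,0,0],[0,-0.1,0.05,9.7,0,0,0],[0,-0.1,0.05,9.7,0,0,0],[0.35,-0.1,0.05,9.7,0,0,0],[0.35,-0.1,0.05,9.7,0,0,0],[0.35,-0.1,0.05,9.7,0,0,0],[0.35,-0.1,0.05,6,0,0,0],[0.35,-0.1,0.05,0,0,0,0],[0.35,-0.1,0.05,-5,0,0,0]]'
python3 -m crank '[[0.5,-10,10,-5,0,0,0],[0.5,-10,20,-8,0,0,0],[0.5,-10,20,-8,0,0,0],[0.5,-10,20,-8,0,0,0],[0.5,-10,20,-8,0,0,0],[0.5,-10,20,-8,0,0,0],[0.5,-10,20,-8,0,0,0],[0.5,-10,20,-8,0,0,0]]'
python3 - <<'E'
from h import *
go(590,27,100)
p,d=optics.capture("top"); cv2.imwrite("pics/top2.png",p)
w,d=optics.capture("wrist"); np.save("pics/w15.npy",d)
cv2.imwrite("pics/v3.png",np.hstack([cv2.resize(p[120:240,200:320],(384,384)),w[:,:400]]))
E
```

```text
clock: 21.45
tool_pos: [0.5896, 0.0263, 0.1493]
eef_rot: [-1.993, -2.427, 0.002]
ft_force: [0.6, -0.0, 0.4]
width: 0.352
gripper_force: 0.0
clock: 22.25
tool_pos: [0.8047, -0.0326, 0.2273]
eef_rot: [-1.992, -2.427, 0.002]
ft_force: [-0.4, -0.4, 0.6]
width: 0.497
gripper_force: 0.0
shift cm [ 10.02 -19.87  12.78] wz -0.0 or 0.0 q6 -14 yaw 11.2 tilt [-0.002  0.    -1.   ] t 22.25 tcp [804.7 -32.6 227.3]
```

View pics/v3.png

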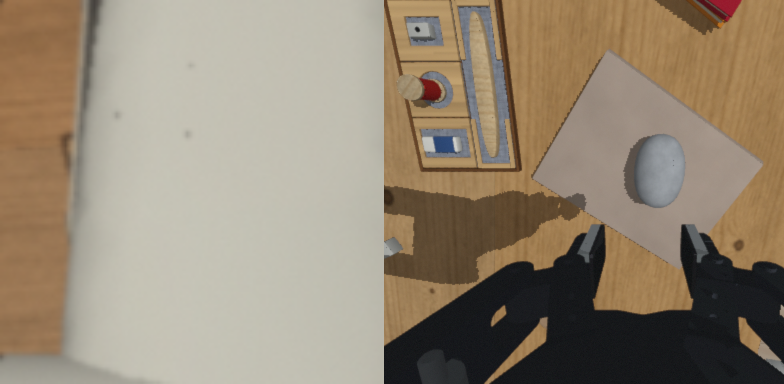

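The arm blocks the top view. The wrist view shows all four items in their recesses, with the bone at (483,85) in this composite. I'll check the numbers.

```bash
python3 - <<'E'
from h import *
d=np.load("pics/w15.npy"); c=optics.calibration("wrist")
v,u=np.mgrid[0:384,0:512]; X=np.stack([(u-c["cx"])/c["fx"]*d,(v-c["cy"])/c["fy"]*d,d],-1)-c["t"]; W=X@c["R"]
m=(W[...,2]>.0135)&(W[...,2]<.06)&(d>0); m[165:]=0; m[:,130:]=0
show(blobs(m,c,.017,60))
for q in [(99,85),(100,30),(105,140),(57,145),(37,30),(24,88)]: print(q,np.round(W[q[1]-1:q[1]+2,q[0]-1:q[0]+2].reshape(-1,3).mean(0)*1000,1))
E
```

```text
uv [99. 83.] A 2298 rect [592.9  27.9 168.3  23.2 -79.4] cen [591.6  34. ]
uv [36. 30.] A 365 rect [516.6  78.   29.4  15.7  11.2] cen [516.1  78.5]
uv [34. 88.] A 923 rect [515.   11.7  54.2  30.2  -1.8] cen [513.  13.]
uv [ 57. 144.] A 603 rect [541.6 -51.   48.7  20.5  11.3] cen [541.5 -50.6]
(99, 85) [591.7  32.1  17.2]
(100, 30) [587.2  94.1  11.9]
(105, 140) [602.3 -33.6  17.5]
(57, 145) [544.1 -51.3  21.1]
(37, 30) [519.4  78.6  19.1]
(24, 88) [526.8  12.4  48.3]
```

```bash
python3 -c "
from plant import bot
print(bot.job_done())"
```

```text
the job is handed in; nothing more can be done
None
```

I packed the eraser, sharpener, reel and bone into their recesses and handed the job in at about 22 s. The last wrist view showed all four within about 4 mm of the recess middles and at felt height, and the arm never went near the steel block or pencil; no verdict was returned.

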